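# Hang the pen rest on the slotted stand and lock it

### The arm

A 6-joint arm with a two-finger parallel gripper is mounted at the origin on the work surface. World frame = base frame: x ahead of the robot, y to its left, z up, the work surface at z = 0. Lengths are in m, angles in rad, forces in N, time in s.
With the tool pointing down it reaches from about 0.375 to 0.925 m from the base axis. Payload 5.7 kg.
Tool frame: the origin (TCP) lies at the very end of the fingers, on their centre line; the grasp point (between the pads) lies 19 mm behind it; y points along the fingers, z is the direction in which the jaws open and shut, and the axes are right-handed (so a half turn about y gives the same grasp; the last joint's range is limited). The gripper opens to 85 mm and grips with 20 to 120 N. Pads are 22 mm wide; open, the fingers measure 114 mm over their backs; the gripper's body (76 mm by 85 mm) begins 54 mm behind the grasp point. The pads swing forward as they close: fully open they stand 13 mm farther back than shut.
Start: joints at [1.073, 0.359, 1.51, -0, 1.272, -0.115], TCP at [0.224, 0.557, 0.231] pointing down, gripper open.
Joint ranges: [-2.97, 2.97], [-1.01, 2.36], [0.21, 2.38], [-0.96, 4.11], [0.2, 2.71], [-2.98, 2.98]. Speed limits (rad/s): [2.39, 2.39, 3.14, 3.14, 3.14, 3.14].

### API

Orientations are given as a unit quaternion [x, y, z, w].
In Python, from workcell import ctrl gives the robot as it stands. The module is installed in compiled form; this text tells all that it offers.
- The arm moves only by the tool step_arm, never from a script. Its argument "increments" is a list that holds one entry, the list of rows, each a list of 7 numbers: the turn, a rotation vector about the tool's x, y, z in degrees, then the shift along the tool's x, y, z in mm, then the opening, from 0 (shut) to 1 (fully open). A call has 1 to 20 rows; each row shifts and turns the pose as measured when the row begins, along the tool's axes as they then stand; what a row does not reach is not made up. A row lasts 1/12 s, in which the tool goes at most 41.7 mm and 7.16 degrees, less where a joint would pass 70% of its speed; a pose out of reach is approached as far as the arm can. A call is refused whole if a number of a shift passes 41.7 or a number of a turn 7.16, either way. A call with a gripper value outside its range is refused whole. The fingers move at their own pace and stop on an object; "newtons" is the grip in N (left out, the last holds). Time passes only in rows, so rows that do not move let the fingers close. It gives the time, the measured TCP pose, the force and the opening at its end, in the units of the state.
- ctrl.get_obs(): the state, without advancing time (a new reading comes with each control period).
- ctrl.read_camera(name): name is "scene" or "top"; returns a dict with "color" (384x512x3 uint8, red, green, blue), "K" (3x3 intrinsics, pixels), "k1" (the pictures are not rectified: a ray, as slopes to the right and down, at radius r is drawn at 1 + k1 r^2 times it, then the intrinsics apply), "rvec" (rotation vector, rad) and "tvec" (3), from world to camera coordinates, as OpenCV has them. Camera axes: x right, y down, z forward; pixel columns grow to the right and rows downward; lengths in m; the calibration is good to about 2 mm. A picture is of the moment at which its call begins. There is no depth.
- ctrl.hand_in(): hands the job in, once; it reports no verdict.
The state is a dict: "clock": time; "joint_pos": joint angles; "qd": joint speeds; "joint_efforts": joint torques, N m; "tcp_pos": TCP position; "tcp_rot": TCP orientation; "force": force on the tool from outside, world axes, zero at the start; "torque": the same for the moment, N m; "finger_gap": finger opening in m.
Only numpy, scipy, OpenCV 4.12 (cv2) and the standard library are available. Lean on these libraries where they do the work, as an engineer would, in place of code of your own. Each camera call takes 0.05 s, during which the arm holds its last target. There are 200 camera calls.

### The job

Hang the wood-burning pen rest on the blue slotted stand: put its two orange hook tabs through the pair of slots, let them drop behind the panel, then push the rest down until it is fully home and the stand's brass catch has snapped out and locked it. Let go of it, and do not disturb the pencil cup, the eraser, the coaster or the notched block.

Things in the scene. Friction and masses are not known exactly. Their poses are not given: they have to be found in the camera images.
- slots (a point): Front face of the stand's blue panel, midway between its 2 slots, level with their lower edges, 97 mm above the table. x points INTO the panel, square to it, away from the robot's side; y along it; z up. The slots go right through, at y = -45 and +45 mm, each 12 mm wide (y) and 36 mm tall (upward from this point's height). Fully home, tabs coincides with this point.
- stand: Fixed stand; origin 97 mm below slots, same axes; place and yaw vary. Panel 200 mm wide (y), 4 mm thick, top edge 144 mm above the table. Plywood foot 8 mm thick and 220 mm wide, from 45 mm in front of the panel to 145 mm behind; behind the panel only two wooden gussets (y beyond 81 mm, up to 98 mm high) and the catch's small housing.
- tabs (a point): Back face of the pen rest, midway between its 2 orange hook tabs, level with the tab arms' undersides, 72 mm above the rest's underside. x points out of the back, the way the tabs stick out; z up. Tabs at y = -45 and +45 mm, 6 mm thick: an arm 10 mm tall reaching 12 mm out, ending in a lip (6 to 12 mm out) that hangs to 18 mm below this point.
- rest: Loose pen rest, plywood and aluminium, about 220 g; origin under its back face, 72 mm below tabs, same axes. It stands upright at the start. 150 mm wide (y), 66 mm deep (to -x): back plate 6 mm thick, 90 mm high; shelf 10 mm thick at the bottom; front teeth 28 mm high; post (grip). Tabs pass the slots with tabs 18 to 26 mm above slots; 2 mm play in depth.
- grip (a point): Grasp point on the pen rest's upright light-wood post: 24 mm in front of (-x of) the back face, 90 mm above the rest's underside, 18 mm above tabs; axes as tabs. The post is 28 mm wide (y, grip across this) and 36 mm deep (x), free at both sides down to the shelf; its top is 20 mm above this point.
- post_top (a point): Centre of the flat top (36 mm in x, 28 mm in y) of the rest's post, the place to push down on: 38 mm above tabs, 24 mm in front of the back face.
- catch (a joint): Brass spring nose in mid-panel, 80 mm above the table, 45 degree slopes, 4 mm proud of the front. 0 = out; up to 0.006 m pushed in (6 N + 0.6 N/mm). Lowered, the hooked rest stops on it about 9 to 13 mm too high; its weight alone does not pass; a push of roughly 8 to 18 N does. Fully home, the nose springs out into a window in the back plate: near 0, locked.
- pencil_cup: Bystander: green pencil cup, 72 mm across, 90 mm high with pencils up to 160 mm; origin at its foot. Stands left or right, on the side where the rest is not.
- eraser: Bystander: green eraser block 45 x 28 x 28 mm, origin under its centre.
- coaster: Bystander: light wooden coaster 100 x 100 x 10 mm, origin under its centre.
- notch_block: Bystander: light wooden block with three teeth, 40 x 130 x 42 mm, origin under its centre.
There are look-alikes about, which are no part of the job. What is meant by the rest is not red, and is the larger of those in its own colour.

How it is judged:
At the end, for the whole second after the job is handed in: The rest hangs in the stand with both tabs behind the panel: the tabs point within 3.5 mm in height, 6 mm sideways and -5 to +3 mm in depth of the slots point, upright and square to the panel within 0.12 rad, the catch sprung back out (joint below 0.001), the rest still (under 0.02 m/s) and let go (x of tabs in the frame of slots between -0.005 and 0.003 m and y of tabs in the frame of slots between -0.006 and 0.006 m and z of tabs in the frame of slots between -0.0035 and 0.0035 m and angle between the x axis of tabs and the x axis of slots, either way round below 0.12 rad and angle between tabs's own z axis and vertical below 0.12 rad and value of joint catch below 0.001 m and linear speed of rest below 0.02 m/s); the robot touches nothing.
It fails at once if a bystander (pencil cup, eraser, coaster, notched block) is moved more than 30 mm or tipped over (distance of any of pencil_cup, eraser, coaster, notch_block from where it was at the start of the episode above 0.03 m or angle between pencil_cup's own z axis and vertical above 0.5 rad).
It also fails if it takes over 51 s, if anything falls off the work surface, if the arm or the gripper's body presses on something with over 40 N, if the wrist force passes 120 N, or if a joint passes its speed limit or range.

## Working session

There is one attempt and no reset: what is moved stays moved. The work goes in short steps, Python scripts to look and compute and a tool call to move; the robot and the scene stay as the last step left them, time stands still between calls to the robot, and variables do not carry over. Pictures are saved under pics/ and viewed, about 8 in all and at most 12, crops included, and the job is handed in when it is done.

Besides the shell and the picture viewer there is one more tool, called after "Emit:" as name(argument=value, ...), one argument or row to a line, values as JSON. step_arm: Moves the arm, as the interface text tells. Its arguments: {"type":"object","properties":{"increments":{"type":"array"},"newtons":{"type":"number"}},"required":["increments"]}

```bash
mkdir -p pics
cat > h.py <<'E'
import numpy as np, cv2
from scipy.spatial.transform import Rotation as R
from workcell import ctrl
def cam(n):
    c=ctrl.read_camera(n); c['R']=cv2.Rodrigues(np.array(c['rvec'],float))[0]; c['t']=np.array(c['tvec'],float).ravel(); c['K']=np.array(c['K'],float); return c
def D(c): return np.array([c['k1'],0,0,0,0],float)
def proj(c,P): return cv2.projectPoints(np.atleast_2d(np.array(P,float)),np.array(c['rvec'],float),c['t'],c['K'],D(c))[0][:,0]
def ray(c,uv):
    p=cv2.undistortPoints(np.array([[uv]],float),c['K'],D(c))[0,0]
    return -c['R'].T@c['t'], c['R'].T@np.array([p[0],p[1],1])
def at_z(c,uv,z):
    o,d=ray(c,uv); return o+d*(z-o[2])/d[2]
def save(c,f,box=None,s=1):
    im=c['color'][:,:,::-1]
    if box: im=im[box[1]:box[3],box[0]:box[2]]
    cv2.imwrite('pics/'+f,cv2.resize(im,None,fx=s,fy=s,interpolation=cv2.INTER_CUBIC))
E
python3 - <<'E'
from h import *
for n in('scene','top'):
    c=cam(n); save(c,n+'0.png',s=1.5); print(n,-c['R'].T@c['t'],c['R'][2],c['K'][0],c['k1'])
print(ctrl.get_obs())
E
```

```text
scene [1.13995851 0.6812052  0.81005345] [-0.51594333 -0.60254128 -0.60888955] [413.97012021   0.         251.7781034 ] -0.02106051104974807
top [ 0.46513053 -0.00977357  1.24110262] [ 0.08077155 -0.01887939 -0.99655382] [418.26355843   0.         254.52673122] 0.0006711014479549285
{'clock': 0.1, 'joint_pos': array([ 1.07287904e+00,  3.59425027e-01,  1.51133498e+00,  1.58267792e-06,
        1.27252359e+00, -1.15099053e-01]), 'qd': array([-1.99449581e-04,  2.46399054e-05, -3.07467733e-03, -2.49849479e-03,
       -2.63308376e-04, -2.15191372e-04]), 'joint_efforts': array([-3.23809563e-04, -5.28652561e+01, -2.79349583e+01, -1.87173573e-04,
        5.05905438e-03,  2.91908023e-06]), 'tcp_pos': array([0.22382687, 0.5560134 , 0.23053829]), 'tcp_rot': array([ 0.69476252, -0.13470275,  0.13434095, -0.69362289]), 'force': array([-0.16669202,  0.41160877, -0.7620556 ]), 'torque': array([-0.02427554, -0.0157927 , -0.07461733]), 'finger_gap': 0.08549661695274276}
```

View pics/scene0.png

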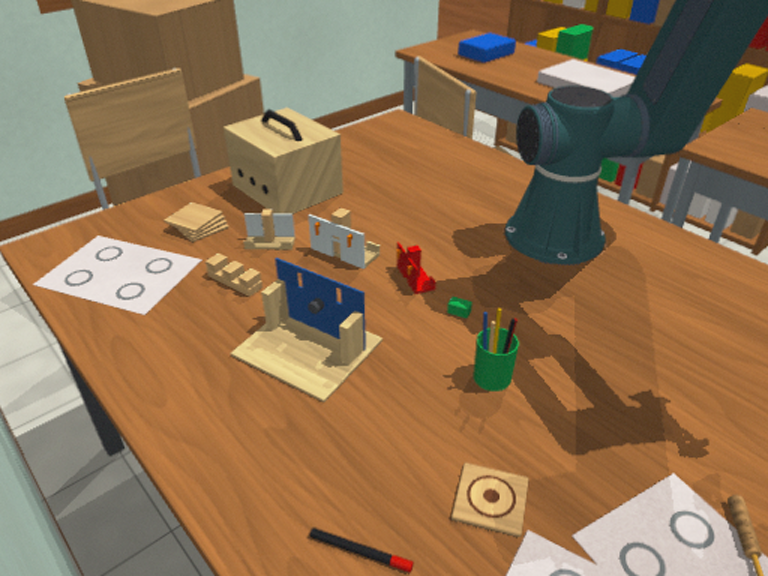

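View pics/top0.png

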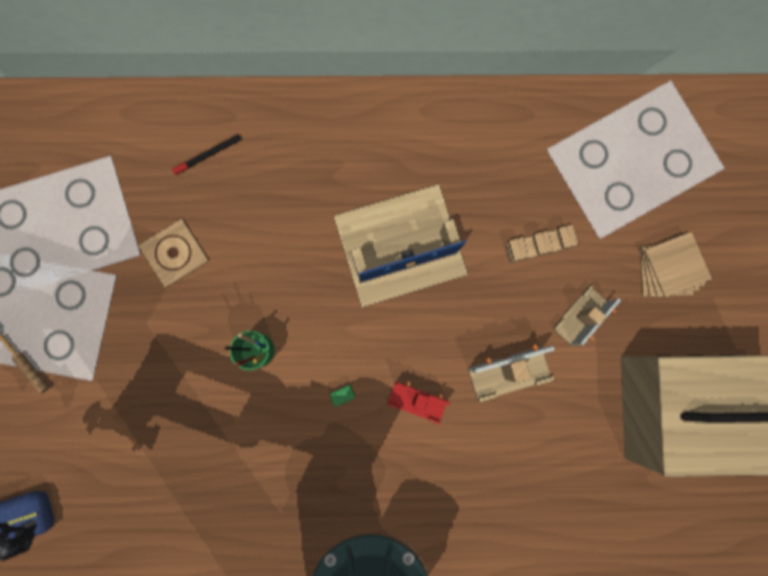

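Look-alikes, in the 1.5× top picture: the red one at (418,402), a small grey/wood one at (588,315) and a larger grey/wood one at (512,373). The larger grey/wood one fits, since it isn't red and is the bigger of its colour. I'll confirm that in enlarged crops and measure from them.

Run:
```python
from h import *
c=cam('scene'); save(c,'s1.png',(150,130,270,270),s=4.25)
c=cam('top'); save(c,'t1.png',(220,115,420,275),s=3.75)
```

```text
(no output)
```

View pics/s1.png

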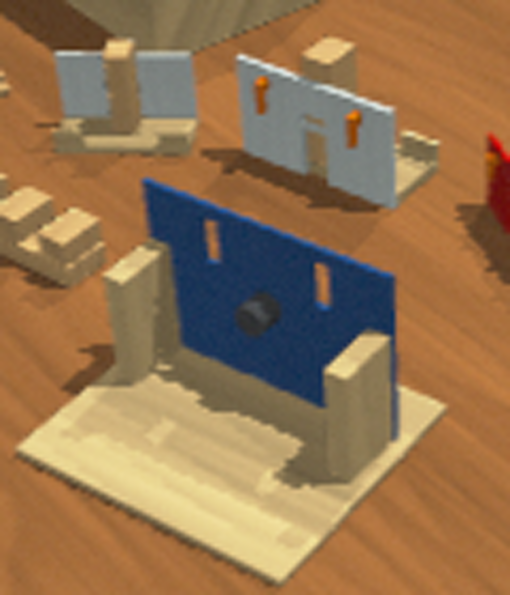

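View pics/t1.png

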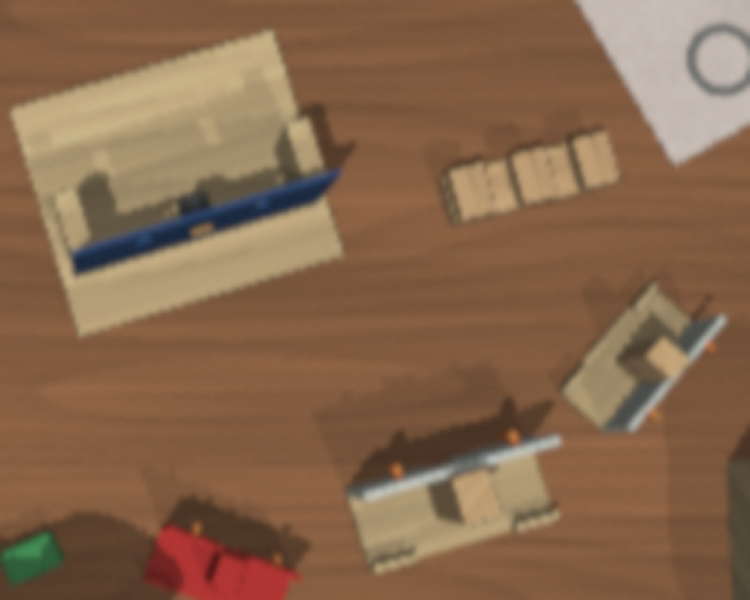

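The crops show the larger grey/wood rest with two orange tabs (scene crop (262,95) and (352,129)), a post and teeth. This is the target. Next I'll fit both poses.

```bash
cat > fit.py <<'E'
from h import *
from scipy.optimize import least_squares
def fit(obs,x0):
    # obs: list of (cam, uv, Pmm)
    def w(p,P): return R.from_euler('z',p[2]).apply(np.array(P)/1000.)+[p[0],p[1],0]
    def res(p): return np.concatenate([proj(c,w(p,P))[0]-uv for c,uv,P in obs])
    s=least_squares(res,x0,loss='soft_l1'); return s.x,res(s.x).reshape(-1,2)
E
python3 - <<'E'
from fit import *
S=cam('scene');T=cam('top')
s=lambda x,y:np.array([150+(x+.5)/4.25-.5,130+(y+.5)/4.25-.5])
t=lambda x,y:np.array([220+(x+.5)/3.75-.5,115+(y+.5)/3.75-.5])
st=[(T,t(10,108),(145,110,8)),(T,t(272,32),(145,-110,8)),(T,t(342,256),(-45,-110,8)),(T,t(80,335),(-45,110,8)),
(T,t(340,172),(2,-100,144)),(T,t(73,255),(2,100,144)),
(S,s(18,452),(145,-110,8)),(S,s(282,580),(145,110,8)),(S,s(447,405),(-45,110,8)),(S,s(145,180),(2,-100,144)),(S,s(395,275),(2,100,144)),(S,s(322,285),(4,45,115)),(S,s(212,241),(4,-45,115))]
re=[(S,s(237,57),(0,-75,90)),(S,s(395,107),(0,75,90)),(S,s(392,206),(0,75,0)),(S,s(247,150),(0,-75,0)),(S,s(262,95),(12,-45,68)),(S,s(352,129),(12,45,68)),(S,s(329,48),(-24,0,110)),
(T,t(475,497),(-24,0,110)),(T,t(350,492),(-3,75,90)),(T,t(560,440),(-3,-75,90)),(T,t(397,470),(9,45,82)),(T,t(513,437),(9,-45,82))]
for n,o,x in(('stand',st,[.65,0,.3]),('rest',re,[.45,-.2,.3])):
    p,r=fit(o,x); print(n,p.round(4)); print(r.round(1).tolist())
o=ctrl.get_obs(); print(R.from_quat(o['tcp_rot']).as_matrix().round(3))
E
```

```text
stand [ 0.6267 -0.0842  0.2875]
[[-0.5, 0.4], [-0.3, -0.4], [0.4, -0.2], [-0.5, 0.5], [-0.3, 0.3], [-1.0, 0.1], [-0.8, -1.5], [-0.2, -0.2], [0.2, -0.5], [-0.2, -0.6], [-0.4, 0.2], [-0.2, 0.0], [-0.3, -0.2]]
rest [ 0.4483 -0.2714  0.2588]
[[0.1, -0.2], [-1.1, 1.4], [0.1, 0.8], [-0.4, 0.1], [-0.7, 0.6], [-0.4, 0.8], [0.1, 0.1], [0.1, 0.4], [3.4, 1.5], [-0.5, 0.6], [-0.4, 0.1], [-0.3, 0.2]]
[[ 0.928 -0.     0.373]
 [-0.373 -0.001  0.928]
 [-0.    -1.    -0.001]]
```

Emit:
step_arm(
  increments=[
    [[0, -6.1, 0, 0, 0, 0, 1], [0, -6.1, 0, 0, 0, 0, 1], [0, -6.1, 0, 0, 0, 0, 1], [0, -6.1, 0, 0, 0, 0, 1], [0, -6.1, 0, 0, 0, 0, 1], [0, -6.1, 0, 0, 0, 0, 1], [0, 0, 0, 8, 0, -38.5, 1], [0, 0, 0, 8, 0, -38.5, 1], [0, 0, 0, 8, 0, -38.5, 1], [0, 0, 0, 8, 0, -38.5, 1], [0, 0, 0, 8, 0, -38.5, 1], [0, 0, 0, 8, 0, -38.5, 1], [0, 0, 0, 8, 0, -38.5, 1], [0, 0, 0, 8, 0, -38.5, 1], [0, 0, 0, 8, 0, -38.5, 1], [0, 0, 0, 8, 0, -38.5, 1], [0, 0, 0, 8, 0, -38.5, 1], [0, 0, 0, 8, 0, -38.5, 1], [0, 0, 0, 8, 0, -38.5, 1], [0, 0, 0, 0, 0, 0, 1]],
  ],
)

```text
clock: 1.97
tcp_pos: [0.4778, 0.0899, 0.2305]
tcp_rot: [-0.699, -0.108, 0.102, 0.7]
force: [-0.1, -1.1, 0.4]
finger_gap: 0.0855
```

```bash
cat >> h.py <<'E'
def todo(pos,yaw):
    """remaining shift (mm, tool axes) and turn (deg) to a tool-down pose with tool x at the yaw"""
    o=ctrl.get_obs(); M=R.from_quat(o['tcp_rot'])
    G=R.from_matrix(np.array([[np.cos(yaw),0,-np.sin(yaw)],[np.sin(yaw),0,np.cos(yaw)],[0,-1,0]]))
    print('t',round(o['clock'],2),'pos',o['tcp_pos'].round(4),'F',o['force'].round(1),'gap',round(o['finger_gap'],4))
    print('shift',(M.inv().apply(np.array(pos)-o['tcp_pos'])*1000).round(1),'turn',np.degrees((M.inv()*G).as_rotvec()).round(2))
E
python3 -c "
from h import *
todo([.4251,-.2775,.2],.2588)"
```

```text
t 1.97 pos [0.4778 0.0899 0.2305] F [-0.1 -1.1  0.4] gap 0.0855
shift [-158.5   29.  -335.8] turn [-0.04  2.25  0.49]
```

Emit:
step_arm(
  increments=[
    [[0, 0.2, 0, -15.8, 2.5, -33.6, 1], [0, 0.2, 0, -15.8, 2.5, -33.6, 1], [0, 0.2, 0, -15.8, 2.5, -33.6, 1], [0, 0.2, 0, -15.8, 2.5, -33.6, 1], [0, 0.2, 0, -15.8, 2.5, -33.6, 1], [0, 0.2, 0, -15.8, 2.5, -33.6, 1], [0, 0.2, 0, -15.8, 2.5, -33.6, 1], [0, 0.2, 0, -15.8, 2.5, -33.6, 1], [0, 0.2, 0, -15.8, 2.5, -33.6, 1], [0, 0.2, 0, -15.8, 2.5, -33.6, 1], [0, 0, 0, 0, 0, 0, 1]],
  ],
)

```text
clock: 2.88
tcp_pos: [0.4203, -0.2907, 0.2037]
tcp_rot: [0.701, 0.099, -0.087, -0.701]
force: [1.0, -1.3, 0.3]
finger_gap: 0.0853
```

```bash
python3 -c "
from h import *
todo([.4251,-.2775,.16],.2588)"
```

```text
t 2.88 pos [ 0.4203 -0.2907  0.2037] F [ 1.  -1.3  0.3] gap 0.0853
shift [ 7.3 43.8 11.6] turn [0.14 0.23 0.96]
```

Emit:
step_arm(
  increments=[
    [[0, 0.2, 0.9, 7, 10, 11.5, 1], [0, 0, 0, 0, 10, 0, 1], [0, 0, 0, 0, 10, 0, 1], [0, 0, 0, 0, 0, 0, 1], [0, 0, 0, 0, 0, 0, 1]],
  ],
)

```text
clock: 3.3
tcp_pos: [0.4242, -0.2787, 0.1717]
tcp_rot: [0.702, 0.091, -0.09, -0.701]
force: [0.3, -1.4, 0.1]
finger_gap: 0.0852
```

```bash
python3 -c "
from h import *
todo([.4251,-.2775,.073],.2588)
T=cam('top'); save(T,'t2.png',(290,190,400,290),s=5)"
```

```text
t 3.3 pos [ 0.4242 -0.2787  0.1717] F [ 0.3 -1.4  0.1] gap 0.0852
shift [ 1.1 98.7  1.1] turn [ 0.13 -0.17  0.07]
```

View pics/t2.png

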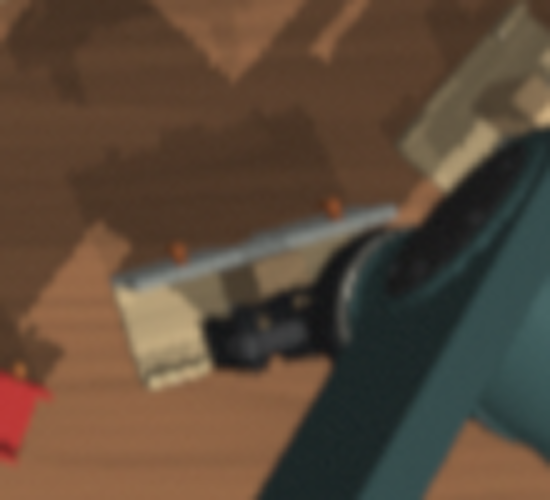

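The gripper (crop about (260,340)) sits over the post and its jaw line is parallel to the plate. Descending.

Emit:
step_arm(
  increments=[
    [[0, 0, 0, 1, 13, 1, 1], [0, 0, 0, 0, 13, 0, 1], [0, 0, 0, 0, 13, 0, 1], [0, 0, 0, 0, 13, 0, 1], [0, 0, 0, 0, 13, 0, 1], [0, 0, 0, 0, 13, 0, 1], [0, 0, 0, 0, 12, 0, 1], [0, 0, 0, 0, 8, 0, 1], [0, 0, 0, 0, 0, 0, 1], [0, 0, 0, 0, 0, 0, 1]],
  ],
)

```text
clock: 4.18
tcp_pos: [0.4294, -0.277, 0.0747]
tcp_rot: [0.704, 0.096, -0.09, -0.698]
force: [0.5, 0.0, 0.0]
finger_gap: 0.0855
```

```bash
python3 -c "
from h import *
todo([.4251,-.2775,.073],.2588)"
```

```text
t 4.18 pos [ 0.4294 -0.277   0.0747] F [0.5 0.  0. ] gap 0.0855
shift [-4.3  1.7  0.7] turn [0.55 0.25 0.42]
```

Emit:
step_arm(
  increments=[
    [[0.5, 0.2, 0.4, -4, 1, 0.7, 1], [0, 0, 0, 0, 0, 0, 1], [0, 0, 0, 0, 0, 0, 0], [0, 0, 0, 0, 0, 0, 0], [0, 0, 0, 0, 0, 0, 0], [0, 0, 0, 0, 0, 0, 0], [0, 0, 0, 0, 0, 0, 0], [0, 0, 0, 0, 0, 0, 0], [0, 0, 0, 0, 0, 0, 0], [0, 0, 0, 0, 0, 0, 0], [0, 0, 0, 0, 0, 0, 0], [0, 0, 0, 0, 0, 0, 0]],
  ],
  newtons=50,
)

```text
clock: 5.18
tcp_pos: [0.4266, -0.2788, 0.077]
tcp_rot: [0.703, 0.093, -0.09, -0.7]
force: [-0.5, -1.0, -0.4]
finger_gap: 0.0276
```

```bash
python3 -c "
from h import *
todo([.4251,-.2775,.073],.2588)"
```

```text
t 5.18 pos [ 0.4266 -0.2788  0.077 ] F [-0.5 -1.  -0.4] gap 0.0276
shift [-1.2  4.   1.7] turn [0.25 0.05 0.16]
```

Emit:
step_arm(
  increments=[
    [[0, 0, 0, 0, -10, 0, 0], [0, 0, 0, 0, -14, 0, 0], [0, 0, 0, 0, -14, 0, 0], [0, 0, 0, 0, -14, 0, 0], [0, 0, 0, 0, -14, 0, 0], [0, 0, 0, 0, -14, 0, 0], [0, 0, 0, 0, -14, 0, 0], [0, 0, 0, 0, 0, 0, 0]],
  ],
)

```text
clock: 5.85
tcp_pos: [0.4236, -0.2761, 0.1764]
tcp_rot: [-0.701, -0.091, 0.092, 0.702]
force: [-0.3, -1.2, -1.8]
finger_gap: 0.0272
```

```bash
cat >> h.py <<'E'
ST=np.array([.6267,-.0842,0]); SY=.2875
def tgt(x,y,z,off=(-.0229,-.0008,.005),dyaw=0):
    """TCP for tabs at (x,y,z) m in the slots frame"""
    return ST+[0,0,.097]+R.from_euler('z',SY).apply(np.array([x,y,z])+off)
E
python3 -c "
from h import *
todo(tgt(-.09,0,.07),SY)"
```

```text
t 5.85 pos [ 0.4236 -0.2761  0.1764] F [-0.3 -1.2 -1.8] gap 0.0272
shift [132.7   4.4 129.4] turn [-0.1  -1.58 -0.09]
```

Emit:
step_arm(
  increments=[
    [[0, -0.2, 0, 16.5, 0.5, 16, 0], [0, -0.2, 0, 16.5, 0.5, 16, 0], [0, -0.2, 0, 16.5, 0.5, 16, 0], [0, -0.2, 0, 16.5, 0.5, 16, 0], [0, -0.2, 0, 16.5, 0.5, 16, 0], [0, -0.2, 0, 16.5, 0.5, 16, 0], [0, -0.2, 0, 16.5, 0.5, 16, 0], [0, -0.2, 0, 16.5, 0.5, 16, 0], [0, 0, 0, 0, 0, 0, 0], [0, 0, 0, 0, 0, 0, 0]],
  ],
)

```text
clock: 6.68
tcp_pos: [0.517, -0.1102, 0.1694]
tcp_rot: [-0.699, -0.099, 0.103, 0.701]
force: [-0.0, 0.4, -2.7]
finger_gap: 0.0272
```

```bash
python3 -c "
from h import *
todo(tgt(-.045,0,.024),SY)
T=cam('top'); save(T,'t3.png',(215,115,345,225),s=5)
S=cam('scene'); save(S,'s3.png',(170,110,290,250),s=4.25)
print(proj(T,tgt(-.045,0,.07)),proj(S,tgt(-.045,0,.07)))"
```

```text
t 6.68 pos [ 0.517  -0.1102  0.1694] F [-0.   0.4 -2.7] gap 0.0272
shift [44.9 43.1 -7.1] turn [-0.15 -0.09 -0.29]
[[283.33505565 195.7817624 ]] [[225.98572134 161.92610713]]
```

View pics/s3.png

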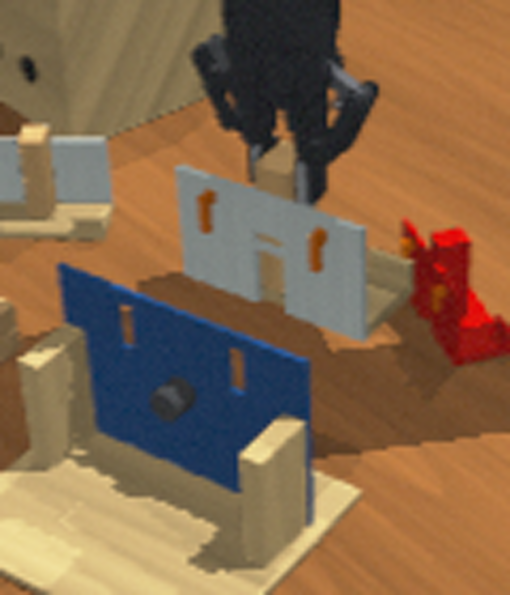

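View pics/t3.png

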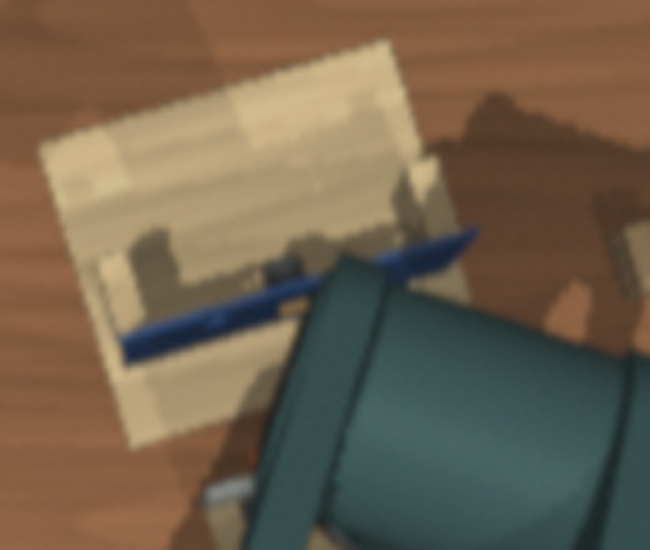

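The scene crop shows the rest held upright, with its tabs at (206,212) and (317,249). In the top view the arm hides it. I'll fit the rest from the scene points and compare with the TCP.

Run:
```python
from h import *
from scipy.optimize import least_squares
S=cam('scene'); s=lambda x,y:np.array([170+(x+.5)/4.25-.5,110+(y+.5)/4.25-.5])
ob=[(s(176,167),(0,-75,90)),(s(366,230),(0,75,90)),(s(362,338),(0,75,0)),(s(184,272),(0,-75,0)),(s(206,212),(12,-45,68)),(s(317,249),(12,45,68))]
w=lambda p,P:R.from_euler('ZY',[p[3],p[4]]).apply(np.array(P)/1e3)+p[:3]
for tilt in (0,1):
    res=lambda p:np.concatenate([proj(S,w(np.r_[p[:4],p[4]*tilt],P))[0]-u for u,P in ob])
    r=least_squares(res,[.54,-.1,.09,.28,0]); p=r.x
    o=ctrl.get_obs()
    print(p.round(4),np.abs(r.fun).max().round(2),'tcp-rest in rest',(R.from_euler('z',-p[3]).apply(o['tcp_pos']-p[:3]-[0,0,.072])*1000).round(1))
    d=R.from_euler('z',-SY).apply(p[:3]+[0,0,.072]-ST-[0,0,.097])*1000
    print('tabs in slots',d.round(1),'dyaw',p[3]-SY)
```

```text
[ 0.5309 -0.1124  0.0858  0.3124  0.    ] 0.59 tcp-rest in rest [-13.3   5.3  11.9]
tabs in slots [-99.8   0.1  60.8] dyaw 0.024948611601343096
[ 0.5304 -0.1139  0.0842  0.3136 -0.015 ] 0.67 tcp-rest in rest [-12.3   6.6  13.4]
tabs in slots [-100.8   -1.2   59.2] dyaw 0.026069010084672106
```

The single-view fit disagrees with the TCP only along the camera ray. The sideways residual is about 1.5 mm, so the grasp offset holds. Moving to the pre-insert position.

Emit:
step_arm(
  increments=[
    [[-0.15, 0, -0.3, 8, 5.5, -1, 0], [0, 0, 0, 8, 5.5, -1, 0], [0, 0, 0, 8, 5.5, -1, 0], [0, 0, 0, 8, 5.5, -1, 0], [0, 0, 0, 8, 5.5, -1, 0], [0, 0, 0, 8, 5.5, -1, 0], [0, 0, 0, 6, 5.5, -1, 0], [0, 0, 0, 4, 4, 0, 0], [0, 0, 0, 0, 0, 0, 0], [0, 0, 0, 0, 0, 0, 0]],
  ],
)

```text
clock: 7.67
tcp_pos: [0.5803, -0.1045, 0.1206]
tcp_rot: [0.7, 0.098, -0.098, -0.7]
force: [-0.2, -0.2, -2.2]
finger_gap: 0.0276
```

```bash
python3 -c "
from h import *
todo(tgt(-.025,0,.022),SY)
S=cam('scene'); save(S,'s4.png',(180,140,260,240),s=6)
"
```

```text
t 7.67 pos [ 0.5803 -0.1045  0.1206] F [-0.2 -0.2 -2.2] gap 0.0276
shift [ 2.3 -3.4  5.5] turn [ 0.02 -0.49 -0.02]
```

View pics/s4.png

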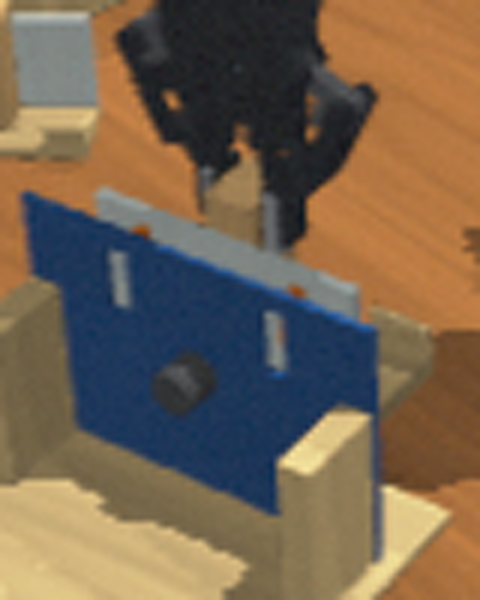

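The scene crop shows the rest just in front of the panel. Its plate's top corners are at (96,190) and (360,290), the tab tops at (140,230) and (297,290), and the panel's top corners at (25,193) and (377,328). I'll compare these with the prediction from the TCP.

Run:
```python
from h import *
S=cam('scene'); o=ctrl.get_obs(); q=lambda P:((proj(S,P)-[180,140]+.5)*6-.5).round(0).tolist()
M=R.from_quat(o['tcp_rot']).as_matrix(); X=M[:,0]; yaw=np.arctan2(X[1],X[0]); Rz=R.from_euler('z',yaw)
tabs=o['tcp_pos']-Rz.apply([-.0229,-.0008,.005])
for dy in(0,.025): print('plate',q(tabs+R.from_euler('z',yaw+dy).apply([[0,-.075,.018],[0,.075,.018],[.009,-.045,.01],[.009,.045,.01]])))
W=ST+[0,0,.097]+R.from_euler('z',SY).apply([[.002,-.1,.047],[.002,.1,.047],[.004,-.045,.018],[.004,.045,.018]])
print('panel',q(W))
a=tabs;J=[(np.array(q(a+Rz.apply(v)))-q(a)) .tolist() for v in([[.005,0,0]],[[0,.005,0]],[[0,0,.005]])];print('5mm px',J)
```

```text
plate [[98.0, 190.0], [356.0, 292.0], [137.0, 233.0], [291.0, 294.0]]
plate [[96.0, 192.0], [358.0, 290.0], [136.0, 234.0], [293.0, 293.0]]
panel [[24.0, 191.0], [376.0, 330.0], [118.0, 279.0], [274.0, 343.0]]
5mm px [[[-6.0, 5.0]], [[9.0, 3.0]], [[0.0, -9.0]]]
```

The prediction agrees to about 1 mm. Correcting y and z now, then inserting.

Emit:
step_arm(
  increments=[
    [[0, -0.4, 0, 0, -3.4, 5.5, 0], [0, 0, 0, 0, 0, 0, 0], [0, 0, 0, 0, 0, 0, 0]],
  ],
)

```text
clock: 8.02
tcp_pos: [0.5776, -0.0988, 0.1255]
tcp_rot: [0.7, 0.101, -0.101, -0.7]
force: [-0.4, 0.6, -1.6]
finger_gap: 0.0271
```

```bash
python3 -c "
from h import *
todo(tgt(0,0,.022),SY)"
```

```text
t 8.02 pos [ 0.5776 -0.0988  0.1255] F [-0.4  0.6 -1.6] gap 0.0271
shift [28.3  1.5 -0.7] turn [ 0.04 -0.09  0.01]
```

Emit:
step_arm(
  increments=[
    [[0, 0, 0, 5, 1.2, -0.7, 0], [0, 0, 0, 5, 0, 0, 0], [0, 0, 0, 5, 0, 0, 0], [0, 0, 0, 3, 0, 0, 0], [0, 0, 0, 0, 0, 0, 0], [0, 0, 0, 0, 0, 0, 0]],
  ],
)

```text
clock: 8.52
tcp_pos: [0.5977, -0.094, 0.1256]
tcp_rot: [0.701, 0.102, -0.1, -0.699]
force: [-0.6, 0.1, -2.0]
finger_gap: 0.0276
```

```bash
python3 -c "
from h import *
todo(tgt(0,0,.022),SY)"
```

```text
t 8.52 pos [ 0.5977 -0.094   0.1256] F [-0.6  0.1 -2. ] gap 0.0276
shift [7.7 1.6 0.3] turn [ 0.12 -0.08  0.14]
```

Emit:
step_arm(
  increments=[
    [[0, 0, 0.1, 3, 1.2, 0, 0], [0, 0, 0, 3, 0, 0, 0], [0, 0, 0, 1.5, 0, 0, 0], [0, 0, 0, 0, 0, 0, 0], [0, 0, 0, 0, 0, 0, 0]],
  ],
)

```text
clock: 8.93
tcp_pos: [0.6043, -0.0918, 0.1236]
tcp_rot: [0.7, 0.1, -0.102, -0.699]
force: [-0.2, 0.1, -1.7]
finger_gap: 0.0278
```

```bash
python3 -c "
from h import *
todo(tgt(0,0,.022),SY)"
```

```text
t 8.93 pos [ 0.6043 -0.0918  0.1236] F [-0.2  0.1 -1.7] gap 0.0278
shift [ 0.7 -0.4  0.1] turn [ 0.08 -0.09 -0.14]
```

Emit:
step_arm(
  increments=[
    [[0, 0, 0, 1.5, 0, 0, 0], [0, 0, 0, 0, 0, 0, 0], [0, 0, 0, 0, 0, 0, 0]],
  ],
)

```text
clock: 9.18
tcp_pos: [0.6043, -0.0916, 0.1233]
tcp_rot: [0.7, 0.099, -0.103, -0.699]
force: [-1.4, -0.2, -2.5]
finger_gap: 0.0273
```

```bash
python3 -c "
from h import *
todo(tgt(0,0,.022),SY)"
```

```text
t 9.18 pos [ 0.6043 -0.0916  0.1233] F [-1.4 -0.2 -2.5] gap 0.0273
shift [ 0.7 -0.7 -0. ] turn [ 0.04 -0.1  -0.3 ]
```

Emit:
step_arm(
  increments=[
    [[0, 0, 0, -0.5, 2, 0, 0], [0, 0, 0, 0, 2, 0, 0], [0, 0, 0, 0, 2, 0, 0], [0, 0, 0, 0, 2, 0, 0], [0, 0, 0, 0, 0, 0, 0], [0, 0, 0, 0, 0, 0, 0]],
  ],
)

```text
clock: 9.68
tcp_pos: [0.6043, -0.0916, 0.1145]
tcp_rot: [0.7, 0.099, -0.102, -0.699]
force: [-0.8, 0.5, -2.1]
finger_gap: 0.0273
```

```bash
python3 -c "
from h import *
todo(tgt(0,0,0),SY)"
```

```text
t 9.68 pos [ 0.6043 -0.0916  0.1145] F [-0.8  0.5 -2.1] gap 0.0273
shift [ 0.7 12.5 -0. ] turn [ 0.05 -0.11 -0.22]
```

Emit:
step_arm(
  increments=[
    [[0, 0, 0, 0, 2, 0, 0], [0, 0, 0, 0, 2, 0, 0], [0, 0, 0, 0, 2, 0, 0], [0, 0, 0, 0, 2, 0, 0], [0, 0, 0, 0, 2, 0, 0]],
  ],
)

```text
clock: 10.1
tcp_pos: [0.6029, -0.0929, 0.1085]
tcp_rot: [0.701, 0.099, -0.103, -0.699]
force: [-2.3, -0.8, 2.1]
finger_gap: 0.0274
```

```bash
python3 -c "
from h import *
todo(tgt(0,0,0),SY)"
```

```text
t 10.1 pos [ 0.6029 -0.0929  0.1085] F [-2.3 -0.8  2.1] gap 0.0274
shift [2.4 6.5 0.8] turn [ 0.16 -0.08 -0.33]
```

Emit:
step_arm(
  increments=[
    [[0, 0, 0, 0.5, 3, 0, 0], [0, 0, 0, 0.5, 3, 0, 0], [0, 0, 0, 0, 3, 0, 0], [0, 0, 0, 0, 3, 0, 0]],
  ],
)

```text
clock: 10.43
tcp_pos: [0.6036, -0.0928, 0.1009]
tcp_rot: [0.701, 0.099, -0.103, -0.698]
force: [-14.8, 2.9, 40.3]
finger_gap: 0.0271
```

```bash
python3 -c "
from h import *
todo(tgt(0,0,0),SY)"
```

```text
t 10.43 pos [ 0.6036 -0.0928  0.1009] F [-14.8   2.9  40.3] gap 0.0271
shift [ 1.6 -1.2  0.9] turn [ 0.2  -0.04 -0.32]
```

40 N with the estimated height at −1 mm suggests it's home. Releasing and retreating.

Emit:
step_arm(
  increments=[
    [[0, 0, 0, 0, -0.5, 0, 0], [0, 0, 0, 0, 0, 0, 1], [0, 0, 0, 0, 0, 0, 1], [0, 0, 0, 0, 0, 0, 1], [0, 0, 0, 0, 0, 0, 1], [0, 0, 0, 0, 0, 0, 1], [0, 0, 0, 0, 0, 0, 1], [0, 0, 0, 0, -5, 0, 1], [0, 0, 0, 0, -10, 0, 1], [0, 0, 0, 0, -15, 0, 1], [0, 0, 0, 0, -15, 0, 1], [0, 0, 0, 0, -20, 0, 1], [0, 0, 0, 0, -20, 0, 1], [0, 0, 0, 0, -20, 0, 1], [0, 0, 0, -10, -20, 0, 1], [0, 0, 0, -30, -10, 0, 1], [0, 0, 0, -30, 0, 0, 1], [0, 0, 0, -30, 0, 0, 1], [0, 0, 0, -30, 0, 0, 1], [0, 0, 0, 0, 0, 0, 1]],
  ],
)

```text
clock: 12.1
tcp_pos: [0.48, -0.1297, 0.2519]
tcp_rot: [0.703, 0.105, -0.1, -0.696]
force: [-0.6, -0.0, -0.5]
finger_gap: 0.0852
```

Run:
```python
from h import *
todo(tgt(0,0,0),SY)
S=cam('scene');T=cam('top')
a=cv2.resize(S['color'][140:245,175:265],None,fx=5,fy=5,interpolation=cv2.INTER_CUBIC);b=cv2.resize(T['color'][120:225,215:280],None,fx=5,fy=5,interpolation=cv2.INTER_CUBIC)
cv2.imwrite('pics/c5.png',np.hstack([a,b])[:,:,::-1])
Rz=R.from_euler('z',SY)
for z in(0,.009):
  P=ST+[0,0,.097+z]+Rz.apply([[0,-.075,.018],[0,.075,.018],[-.024,0,.038],[.012,-.045,-.004],[.012,.045,-.004]])
  print(z,((proj(S,P)-[175,140]+.5)*5-.5).round().tolist())
  print(((proj(T,P)-[215,120]+.5)*5-.5+[450,0]).round().tolist())
```

```text
t 12.1 pos [ 0.48   -0.1297  0.2519] F [-0.6 -0.  -0.5] gap 0.0852
shift [129.9 150.6   2.3] turn [0.6  0.2  0.31]
0 [[86.0, 213.0], [303.0, 300.0], [215.0, 204.0], [118.0, 271.0], [246.0, 325.0]]
[[877.0, 232.0], [614.0, 312.0], [761.0, 309.0], [814.0, 234.0], [659.0, 281.0]]
0.009 [[85.0, 200.0], [302.0, 287.0], [214.0, 191.0], [116.0, 258.0], [246.0, 312.0]]
[[879.0, 229.0], [614.0, 310.0], [763.0, 307.0], [815.0, 231.0], [659.0, 279.0]]
```

View pics/c5.png

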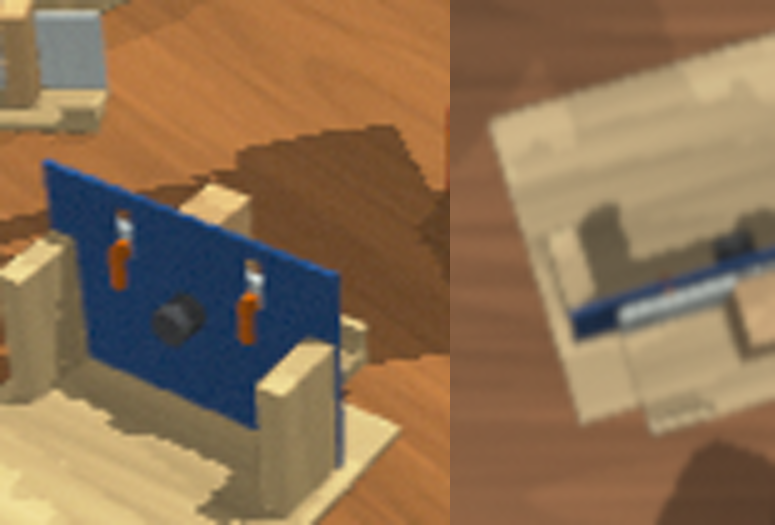

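The tab lips hang behind the panel with their bottoms at (119,290) and (247,343). Predicted fully home is (118,291) and (246,345), so it's home to about 1 mm. I'll confirm with a gentle push on the post top using shut fingers.

Emit:
step_arm(
  increments=[
    [[0.5, 0.2, 0.3, 32, 0, 0.5, 0], [0, 0, 0, 32, 0, 0.5, 0], [0, 0, 0, 32, 0, 0.5, 0], [0, 0, 0, 32, 0, 0.5, 0], [0, 0, 0, 0, 20, 0, 0], [0, 0, 0, 0, 20, 0, 0], [0, 0, 0, 0, 20, 0, 0], [0, 0, 0, 0, 20, 0, 0], [0, 0, 0, 0, 0, 0, 0], [0, 0, 0, 0, 0, 0, 0], [0, 0, 0, 0, 0, 0, 0]],
  ],
)

```text
clock: 13.12
tcp_pos: [0.631, -0.0851, 0.1748]
tcp_rot: [0.702, 0.11, -0.094, -0.698]
force: [-0.2, 0.1, -0.0]
finger_gap: -0.0
```

```bash
python3 -c "
from h import *
todo(tgt(-.024,0,.038,off=(0,0,0)),SY)"
```

```text
t 13.12 pos [ 0.631  -0.0851  0.1748] F [-0.2  0.1 -0. ] gap -0.0
shift [-28.7  39.1   2.5] turn [0.5  0.16 1.22]
```

Emit:
step_arm(
  increments=[
    [[0.5, 0, 1.2, -28, 0, 2.5, 0], [0, 0, 0, 0, 0, 0, 0], [0, 0, 0, 0, 10, 0, 0], [0, 0, 0, 0, 10, 0, 0], [0, 0, 0, 0, 8, 0, 0], [0, 0, 0, 0, 0, 0, 0], [0, 0, 0, 0, 0, 0, 0]],
  ],
)

```text
clock: 13.7
tcp_pos: [0.6097, -0.0914, 0.1501]
tcp_rot: [0.701, 0.107, -0.098, -0.698]
force: [-0.1, 0.0, -0.3]
finger_gap: 0.0002
```

```bash
python3 -c "
from h import *
todo(tgt(-.024,0,.038,off=(0,0,0)),SY)"
```

```text
t 13.7 pos [ 0.6097 -0.0914  0.1501] F [-0.1  0.  -0.3] gap 0.0002
shift [-5.8 15.1  2.2] turn [0.34 0.18 0.64]
```

Emit:
step_arm(
  increments=[
    [[0.3, 0, 0.6, -5.5, 0, 2, 0], [0, 0, 0, 0, 5, 0, 0], [0, 0, 0, 0, 5, 0, 0], [0, 0, 0, 0, 3, 0, 0], [0, 0, 0, 0, 3, 0, 0], [0, 0, 0, 0, 2, 0, 0]],
  ],
)

```text
clock: 14.2
tcp_pos: [0.6045, -0.0912, 0.1344]
tcp_rot: [0.7, 0.103, -0.102, -0.699]
force: [-9.2, 2.5, 29.1]
finger_gap: 0.0001
```

```bash
python3 -c "
from h import *
todo(tgt(-.024,0,.038,off=(0,0,0)),SY)"
```

```text
t 14.2 pos [ 0.6045 -0.0912  0.1344] F [-9.2  2.5 29.1] gap 0.0001
shift [-0.7 -0.6  0.4] turn [0.09 0.21 0.06]
```

Post top found solid at z = 0.1344 under 29 N. Nominal fully home is 0.135. Retreating for a final check.

Emit:
step_arm(
  increments=[
    [[0, 0, 0, 0, -10, 0, 0], [0, 0, 0, 0, -20, 0, 0], [0, 0, 0, 0, -25, 0, 0], [0, 0, 0, 0, -25, 0, 0], [0, 0, 0, 0, -25, 0, 0], [0, 0, 0, -30, 0, 0, 0], [0, 0, 0, -35, 0, 0, 0], [0, 0, 0, -35, 0, 0, 0], [0, 0, 0, -35, 0, 0, 0], [0, 0, 0, 0, 0, 0, 0], [0, 0, 0, 0, 0, 0, 0], [0, 0, 0, 0, 0, 0, 0]],
  ],
)

```text
clock: 15.2
tcp_pos: [0.4726, -0.131, 0.2455]
tcp_rot: [0.701, 0.106, -0.1, -0.698]
force: [-0.0, -0.2, 0.4]
finger_gap: 0.0004
```

Run:
```python
from h import *
S=cam('scene');T=cam('top')
a=cv2.resize(S['color'][140:245,175:265],None,fx=4,fy=4,interpolation=cv2.INTER_CUBIC);b=cv2.resize(T['color'][100:290,80:420],None,fx=1.2,fy=1.2)
b=cv2.copyMakeBorder(b,0,a.shape[0]-b.shape[0],0,0,cv2.BORDER_CONSTANT)
cv2.imwrite('pics/c6.png',np.hstack([a,b])[:,:,::-1]); o=ctrl.get_obs(); print(o['clock'],o['tcp_pos'],o['force'])
```

```text
15.3 [ 0.47373597 -0.13098824  0.24553933] [ 0.15407245 -0.16362955 -0.22243236]
```

View pics/c6.png

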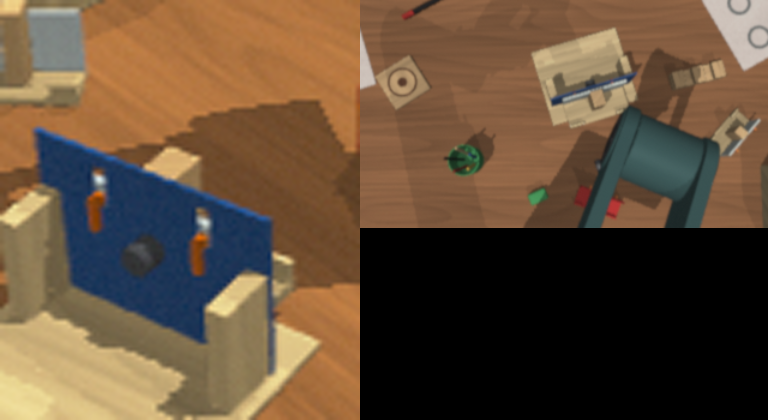

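The rest hangs flush, with its tab lips behind the panel at crop (95,212) and (199,255). The bystanders are where they started and the arm is clear, so I'm handing in.

```bash
python3 -c "
from h import *
print(ctrl.hand_in())"
```

```text
the job is handed in; nothing more can be done
None
```

The pen rest is hanging on the blue stand with both tabs behind the panel, let go of, and the job was handed in at about 15.3 s on the clock. I took the larger of the two grey/wood rests, put its tabs through the slots, pushed it down past the catch (about 40 N at the wrist) and released it.

**Checks that agreed:**
- **Height:** a second push with shut fingers met the post top solid at z = 0.1344 under 29 N. Fully home would be 0.135.
- **Tabs:** in the scene picture the lip bottoms were within about 1–2 mm of where they should be when home.
- **Surroundings:** the bystanders look unmoved in the last top view, the arm is clear, and the wrist force is about zero.

**Not confirmed or disagreeing:**
- **Catch:** I could not see the brass catch directly. That it has sprung out is inferred from the height and the pushes.
- **Held-rest measurement:** one single-camera measurement of the rest while held was about 13 mm off along the viewing direction. I put this down to weak depth from one view, and the later checks fitted the position I used.

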